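# Corner-load check of a bench balance

### The arm

A 6-joint arm with a two-finger parallel gripper is mounted at the origin on the work surface. World frame = base frame: x ahead of the robot, y to its left, z up, the work surface at z = 0. Lengths are in m, angles in rad, forces in N, time in s.
With the tool pointing down it reaches from about 0.35 to 0.725 m from the base axis. Payload 4.3 kg.
Tool frame: the origin (TCP) lies between the finger pads; the fingertips stand robot.tips_ahead ahead of it and the grasp point (between the pads) lies 6 mm ahead of it (robot.tips_ahead is the distance from the TCP to the fingertips, in m); z points along the fingers, y is the line along which they close (so a half turn about z gives the same grasp; the last joint's range is limited). The gripper opens to 85 mm and grips with 20 to 120 N. Pads are 22 mm wide; open, the fingers measure 114 mm over their backs; the gripper's body (76 mm by 85 mm) begins 54 mm behind the grasp point. The pads swing forward as they close: fully open they stand 13 mm farther back than shut.
Start: joints at [1.17, 0.377, 0.081, 1.274, 0, 1.46], TCP at [0.165, 0.551, 0.256] pointing down, gripper open.
Joint ranges: [-2.72, 2.72], [-0.84, 1.66], [-1.02, 1.22], [-1.77, 2.12], [-1.37, 1.28], [-3.14, 3.14]. Speed limits (rad/s): [2.57, 2.57, 3.14, 3.14, 3.14, 3.14].

### API

Orientations are given as a unit quaternion [x, y, z, w].
In Python, from bench import readout, viewer, robot gives the robot as it stands.
- The arm moves only by the shell command python3 -m pendant FILE, which reads ROWS from the file FILE. ROWS is a JSON object whose key "deltas" holds a list of rows, 1 to 5 of them, each of 5 numbers: dx, dy, dz in shares of the most that a row can go, 1 being 62.5 mm, then a turn about the tool's z in shares of 2 rad (1.0 is 2 rad), then the opening from 0.0 (shut) to 1.0 (fully open); each row shifts and turns the commanded pose from where the row before left it, along the tool's axes as they then stand; what a row does not reach is not made up. A row lasts 1/8 s, in which the tool goes at most 0.0625 m and 0.188 rad, less where a joint would pass 70% of its speed; a pose out of reach is approached as far as the arm can. The fingers move at their own pace and stop on an object; the grip force is fixed at half the most. Time passes only in rows, so rows that do not move let the fingers close. It prints the time, the measured TCP pose, the force, the opening and the grip force at its end. A shift or turn number past 1, either way, is cut back to 1. Input that does not fit is refused with a message, and nothing moves.
- readout.get_state(): the state, without advancing time (a new reading comes with each control period).
- viewer.capture(name): name is "side" or "top" or "wrist"; returns the picture (480x640x3 uint8, red, green, blue); there is no depth.
- viewer.camera_info(name): a dict with "fx", "fy", "cx", "cy" (pixels), "pose" (4x4, takes a point from camera to world coordinates); the wrist camera has in their place "tool_from_camera" (4x4, takes a point from camera to tool coordinates, whose origin is the TCP and whose axes are the flange's). Camera axes: x right, y down, z forward; pixel columns grow to the right and rows downward; lengths in m; the calibration is good to about 2 mm. The wrist camera is an equidistant fisheye: a pixel r from the principal point sees the ray r / f radians off the axis. A picture is of the moment at which its call begins: read the wrist's pose just before it. camera_info takes no time and is no camera call.
- robot.close_job(): hands the job in; it is judged then, once.
Trained networks look in the newest picture that a camera, given by its name, has taken for a name from the list of things; names that differ only in an ending like _2 or _b are one class to them, and where a whole thing is asked for, a point or a joint stands for the part that bears it (a point fixed in the world has none). Each returns a list of dicts, best first, with "p" (0 to 1); they miss things now and then, are a little off and sometimes report something else, mostly with a low value. They report only what shows in the picture. A call takes as long as a camera call. They do not tell look-alikes from the thing itself.
- viewer.find_in(camera, name): "point" ([x, y, z] in m, in world coordinates, good to about 4 mm: the middle of the surface that is visible of it).
- viewer.outline_of(camera, name): "region" (480x640 bool, what is visible of it).
The state is a dict: "clock": time; "joint_pos": joint angles; "qd": joint speeds; "joint_torque": joint torques, N m; "tool_pos": TCP position; "tcp_rot": TCP orientation; "wrist_force": force on the tool from outside, world axes, zero at the start; "moment": the same for the moment, N m; "gripper_width": opening from 0.0 (shut) to 1.0 (fully open); "finger_force": force on a finger pad.
Only numpy, scipy, OpenCV 4.12 (cv2) and the standard library are available. Lean on these libraries where they do the work, as an engineer would, in place of code of your own. Each camera call takes 0.05 s, during which the arm holds its last target. There are 200 camera calls.

### The job

Do the corner-load check of the bench balance: first swing the sprung lever on its side all the way to its stop and let it spring back. Then take the orange probe out of its sloping stand and hold it upright with its sprung tip on the red spot of the weighing pan, pressing lightly so that the tip is pushed about half way in. Finish like that, still holding the probe on the spot, and leave all other things where they are.

Things in the scene. Friction and masses are not known exactly. Their poses are not given: they have to be found in the camera images.
- lever_knob (a point): Centre of the blue ball knob, 30 mm across, on the free end of the balance's lever. The lever is a 10 mm steel rod on the balance's right (-y) side, 110 mm from hinge to knob centre; at rest it leans 0.30 rad from vertical towards the balance's front (-x).
- lever_hinge (a point): Point on the lever's hinge axis, 50 mm above the table, in the plane in which the rod swings; fixed to the balance, its axes parallel to the balance's. The hinge axis is its y axis; pushing the knob towards the balance's back (+x) raises the joint value.
- lever (a joint): Lever angle in rad: 0 at rest (where a spring holds it), 0.70 at its stop. Holding the knob takes about 3 N at rest and 6.5 N at the stop; released, it springs back within about a second.
- balance: Low white bench balance, fixed, 240 mm (x) by 210 mm (y), top of the case 70 mm high; origin under its centre on the table, front (blue panel and display) to its -x. Its rigid square steel pan, 150 mm, is centred at x = +25 mm, top at 85 mm. A round grey or red sticker, 24 mm across, lies near each corner of the pan (50 mm off its centre in x and y).
- spot_red: The red round sticker, 24 mm across and flat, on the pan; origin at its centre on the pan's top. The other three are grey. Which corner is red varies.
- stand: Fixed probe stand, aluminium foot and cheeks 120 mm (x) by 78 mm (y) carrying a black 56 mm block that slopes. The origin is on the table below the hole's mouth; the foot reaches from x = -45 to +75 mm. The block's through hole, 20 mm across and 50 mm deep along its slope, has its mouth at x = 0, y = 0, z = 100 mm; its axis leans 20 degrees from vertical, the upper end towards the stand's -x.
- probe: The probe, about 120 g, standing in the stand's hole. Round orange handle, 28 mm across and 75 mm long; below it a steel barrel 16 mm across and 45 mm long, and below that the sprung tip, a steel pin 8 mm across that stands out 20 mm. Origin on the axis at the lower end of the handle (the shoulder, which rests on the block); z runs along the axis to the handle's butt.
- probe_grip (a point): Point on the probe's axis half way up the handle, 38 mm from the shoulder: where to grip it.
- probe_tip (a point): Rounded end of the probe's sprung pin, on the axis, 65 mm below the shoulder when the pin is fully out.
- tip (a joint): How far the sprung pin is pushed in, m: 0 fully out, 0.014 fully in. It takes 1 N to start it and 0.5 N more per mm (4.5 N half way, 8 N fully in).
- weight_500: Polished steel 500 g (38 mm across, 66 mm high) knob weight, upright on the table. Origin under its centre. Bystander: leave it where it is.
- weight_200: Polished steel 200 g (28 mm across, 50 mm high) knob weight, upright on the table. Origin under its centre. Bystander: leave it where it is.
- weight_1000: Polished steel 1 kg (48 mm across, 82 mm high) knob weight, upright on the table. Origin under its centre. Bystander: leave it where it is.
- forceps: Dark steel forceps lying flat on the table behind the balance, 190 mm long. Bystander: leave it where it is.
- blower: Black rubber dust blower with a nozzle, 60 mm across, 105 mm high, upright. Bystander: leave it where it is.
- pen: Blue pen lying on the table, 12 mm thick, 140 mm long. Bystander: leave it where it is.
Mind the look-alikes: they are no part of the job. There is more than one size of the stand; the job needs the smaller.

How it is judged:
On the way, in this order (a step that is already met when the one before it is completed fails the run):
1. the lever is swung to its stop (value of joint lever above 0.64 rad), for 0.1 s.
2. the lever has sprung back and is let go (value of joint lever below 0.06 rad and contact force between each of the arm, the fingers and balance below 0.3 N), for 0.1 s.
3. the probe is held clear of its stand (contact force between the fingers and probe above 3 N and z of probe_tip in the frame of stand above 0.1 m and contact force between probe and stand below 0.1 N), for 0.1 s.
4. the probe is held upright on the red spot with its tip about half in (contact force between the fingers and probe above 3 N and horizontal distance between probe_tip and spot_red below 0.009 m and angle between probe's own z axis and vertical below 0.12 rad and value of joint tip between 0.003 and 0.011 m and contact force between probe and balance between 1 and 10 N and contact force between probe and stand below 0.1 N and contact force between each of the arm, the fingers and balance below 0.5 N and value of joint lever below 0.06 rad and linear speed of probe below 0.02 m/s), for 0.5 s.
At the end, for the whole second after the job is handed in: The gripper holds the probe, within 7 degrees of vertical, still, its tip within 9 mm of the red spot's centre, pushed in 3 to 11 mm of 14, pressing the balance with 1 to 10 N; the stand does not touch it, the arm does not touch the balance, and the lever is back at rest (all of step 4); the arm keeps its last pose, push and grip.
It fails at once if the probe is pressed hard on the balance (over 20 N) (contact force between probe and balance above 20 N).
It fails at once if a bystander (weight, forceps, blower, pen) is moved over 30 mm (distance of any of weight_500, weight_200, weight_1000, forceps, blower, pen from where it was at the start of the episode above 0.03 m).
It also fails if it takes over 64 s, if anything falls off the work surface, if the arm or the gripper's body presses on something with over 40 N, if the wrist force passes 120 N, or if a joint passes its speed limit or range.

## Working session

There is one attempt and no reset: what is moved stays moved. The work goes in short steps, Python scripts to look and compute and a shell command to move; the robot and the scene stay as the last step left them, time stands still between calls to the robot, and variables do not carry over. Pictures are saved under pics/ and viewed, at most 10 in all, crops included, and the job is handed in when it is done.

```bash
mkdir -p pics; ls; python3 - <<'E'
from bench import readout, viewer, robot
import cv2, numpy as np
print(readout.get_state()); print(robot.tips_ahead)
for c in ("side","top"):
    im=viewer.capture(c); cv2.imwrite(f"pics/{c}0.png",im[:,:,::-1])
    i=viewer.camera_info(c); print(c,i["fx"],i["cx"],i["cy"],np.round(i["pose"],3).tolist())
    for n in ("lever_knob","balance","spot_red","stand","probe","probe_grip","weight_500","blower","pen","forceps"):
        print(n,[(np.round(d["point"],3).tolist(),round(d["p"],2)) for d in viewer.find_in(c,n)[:4]])
E
```

```text
pics
{'clock': 0.0, 'joint_pos': array([1.16970885e+00, 3.78073410e-01, 7.96323744e-02, 1.27437819e+00,
       9.79531735e-06, 1.46047985e+00]), 'qd': array([ 5.07755063e-05,  6.22921307e-04, -8.15026144e-04,  6.41366058e-04,
        4.58336546e-04, -5.24517050e-04]), 'joint_torque': array([-2.02325064e-03, -4.63606882e+01,  2.69877273e+01,  2.10322626e-02,
       -2.98309888e-04, -2.78618344e-06]), 'tool_pos': array([0.16461475, 0.55031342, 0.25535741]), 'tcp_rot': array([ 1.44873805e-01,  9.89449624e-01, -9.77322453e-04, -2.60558368e-04]), 'wrist_force': array([-0.17505703, -0.40738615,  0.09451935]), 'moment': array([0.00481434, 0.01308391, 0.00925014]), 'finger_force': 0.0, 'gripper_width': 0.9988574221195923}
0.025
side 480.0513300121656 318.1564806085014 242.56606206740892 [[0.94, -0.178, 0.292, 0.227], [-0.342, -0.482, 0.807, -0.85], [-0.003, -0.858, -0.514, 0.711], [0.0, 0.0, 0.0, 1.0]]
lever_knob [([0.563, -0.02, 0.128], 0.53)]
balance [([0.542, 0.052, 0.069], 0.6)]
spot_red [([0.632, 0.075, 0.088], 0.62)]
stand [([0.333, -0.257, 0.066], 0.79)]
probe [([0.53, -0.292, 0.144],
[... 280 characters left out ...]
, 0.81)]
pen []
forceps [([0.764, 0.041, 0.01], 0.53), ([0.546, 0.052, 0.071], 0.21)]
top 494.34945221840474 317.8867499030902 237.3104364239469 [[-0.008, -0.996, 0.085, 0.421], [-1.0, 0.007, -0.02, 0.046], [0.019, -0.085, -0.996, 1.508], [0.0, 0.0, 0.0, 1.0]]
lever_knob []
balance [([0.56, 0.125, 0.073], 0.57), ([0.711, -0.289, 0.035], 0.15)]
spot_red []
stand [([0.333, -0.218, 0.097], 0.85), ([0.55, -0.29, 0.016], 0.84)]
probe [([0.528, -0.282, 0.171], 0.49)]
probe_grip [([0.53, -0.277, 0.169], 0.64)]
weight_500 [([0.585, 0.386, 0.061], 0.72), ([0.733, -0.118, 0.042], 0.44), ([0.714, -0.285, 0.036], 0.4)]
blower [([0.417, 0.501, 0.054], 0.75)]
pen []
forceps [([0.762, 0.047, 0.003], 0.68)]
```

View pics/side0.png

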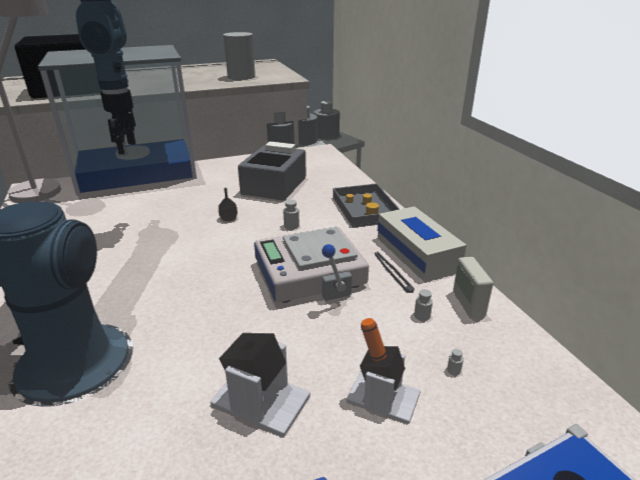

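View pics/top0.png

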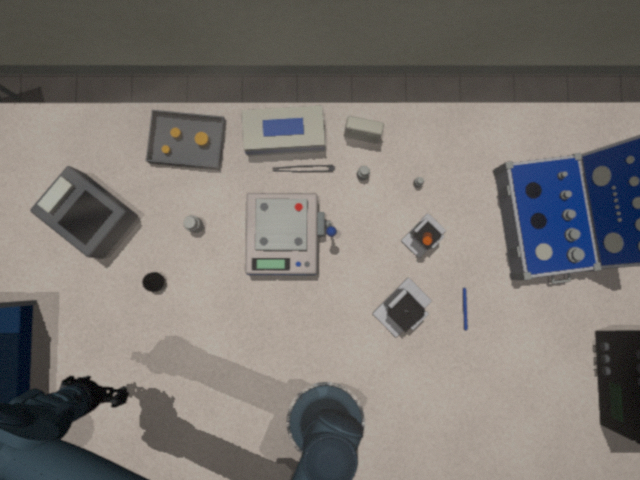

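The side view shows the knob at (328,251), the red spot at (345,251), the orange probe at (372,335) in the smaller stand, and the larger stand empty at (260,380). The top view shows the knob at (332,231), the red spot at (299,207) (the back-right corner of the pan) and the probe butt at (428,238). Next I'll fit the geometry from colour masks.

```bash
cat > h.py <<'E'
import numpy as np, cv2
from scipy.optimize import minimize, least_squares
from bench import readout, viewer, robot
from scipy.spatial.transform import Rotation as R
I={c:viewer.camera_info(c) for c in ("side","top")}
def proj(c,P):
    i=I[c]; q=(np.atleast_2d(P)-i["pose"][:3,3])@i["pose"][:3,:3]
    return np.c_[i["cx"]+i["fx"]*q[:,0]/q[:,2], i["cy"]+i["fy"]*q[:,1]/q[:,2]]
def onplane(c,uv,z):
    i=I[c]; d=i["pose"][:3,:3]@[(uv[0]-i["cx"])/i["fx"],(uv[1]-i["cy"])/i["fy"],1]
    o=i["pose"][:3,3]; return o+d*(z-o[2])/d[2]
def hsv(im,lo,hi): return cv2.inRange(cv2.cvtColor(im,cv2.COLOR_RGB2HSV),lo,hi)
def blob(m,near,r=25):
    n,l,s,c=cv2.connectedComponentsWithStats(m)
    k=[(s[j,4],j) for j in range(1,n) if np.hypot(*(c[j]-near))<r]
    j=max(k)[1]; return (l==j),c[j],s[j,4]
def cyl(c,base,ax,r,L):
    a=np.cross(ax,[0,0,1.]); a=a/np.linalg.norm(a) if np.linalg.norm(a)>1e-6 else np.array([1.,0,0]); b=np.cross(ax,a)
    t=np.linspace(0,2*np.pi,24)[:,None]; ring=r*(np.cos(t)*a+np.sin(t)*b)
    m=np.zeros((480*4,640*4),np.uint8)
    h=cv2.convexHull((proj(c,np.r_[base+ring,base+ax*L+ring])*4+1.5).round().astype(np.int32))
    cv2.fillConvexPoly(m,h,1); return cv2.resize(m.astype(np.float32),(640,480),interpolation=cv2.INTER_AREA)
def delta(P):
    "tool-axes shift from the TCP to world point P"
    s=readout.get_state(); return R.from_quat(s["tcp_rot"]).inv().apply(np.array(P)-s["tool_pos"])
E
python3 - <<'E'
from h import *
im={c:cv2.imread(f"pics/{c}0.png")[:,:,::-1].copy() for c in I}
near={"side":dict(knob=(328,251),red=(345,251),pr=(372,335)),"top":dict(knob=(332,231),red=(299,207),pr=(428,238))}
K={};O={}
for c in I:
    m,k,a=blob(hsv(im[c],(105,120,40),(130,255,255)),near[c]["knob"],8);K[c]=k;print(c,"knob",k,a,"z.155:",onplane(c,k,.155).round(4))
    m,k,a=blob(hsv(im[c],(0,120,60),(6,255,255))|hsv(im[c],(172,120,60),(180,255,255)),near[c]["red"],8);print(c,"red",k,a,"z.085:",onplane(c,k,.085).round(4))
    m,k,a=blob(hsv(im[c],(5,140,50),(20,255,255)) if 1 else 0,near[c]["pr"],15);O[c]=m.astype(np.float32);print(c,"probe",k,a)
r=least_squares(lambda p:np.r_[proj("side",p)[0]-K["side"],proj("top",p)[0]-K["top"]],[.56,-.02,.15]);print("knob tri",r.x.round(4),r.fun.round(1))
def cost(p):
    l=p[3] if len(p)>3 else np.radians(20)
    ax=np.array([-np.sin(l)*np.cos(p[2]),-np.sin(l)*np.sin(p[2]),np.cos(l)])
    return sum(np.abs(cyl(c,np.array([p[0],p[1],.1]),ax,.014,.075)-O[c]).sum()/O[c].sum() for c in I)
best=[]
for y0 in np.arange(0,6.28,.5):
    r=minimize(cost,[.54,-.285,y0],method="Nelder-Mead",options=dict(initial_simplex=np.array([.54,-.285,y0])+np.array([[0,0,0],[.01,0,0],[0,.01,0],[0,0,.3]])))
    best.append((round(r.fun,3),r.x.round(4).tolist()))
print(sorted(best)[:4])
# enlarged crops
a=cv2.resize(im["top"][185:285,235:455],None,fx=3.6,fy=3.6,interpolation=cv2.INTER_CUBIC)
cv2.imwrite("pics/crop1.png",a[:,:,::-1])
E
```

```text
side knob [328.3373494  248.85542169] 83 z.155: [ 0.5553 -0.0092  0.155 ]
side red [344.12121212 250.3030303 ] 33 z.085: [0.6308 0.0766 0.085 ]
side probe [377.52132701 342.32227488] 211
top knob [330.61702128 230.42553191] 47 z.155: [ 0.5547 -0.0166  0.155 ]
top red [298.15  206.675] 40 z.085: [0.6315 0.0737 0.085 ]
top probe [426.94505495 238.91208791] 91
knob tri [ 0.5533 -0.0161  0.1595] [ 0.3 -0.  -0.1  0.4]
[(np.float64(2.723), [0.5406, -0.2983, 5.3386]), (np.float64(2.726), [0.5401, -0.2989, 5.2969]), (np.float64(2.734), [0.5397, -0.2994, 5.2648]), (np.float64(2.737), [0.5392, -0.2994, 5.2547])]
```

View pics/crop1.png

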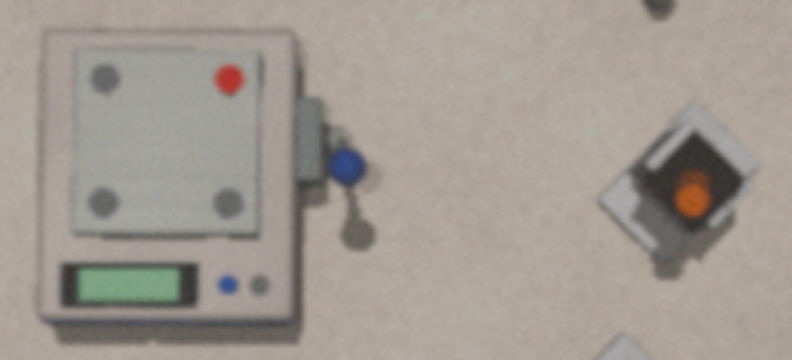

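The crop shows the red spot at the pan's back-right, the balance nearly square to the world axes, and the stand foot turned by about 45°. The orange mask was too narrow, so I'll refit with a wider one.

```bash
python3 - <<'E'
from h import *
im={c:cv2.imread(f"pics/{c}0.png")[:,:,::-1].copy() for c in I}
near={"side":(374,337),"top":(428,238)};O={}
for c in I:
    h=hsv(im[c],(0,130,40),(20,255,255))|hsv(im[c],(174,130,40),(180,255,255))
    m,k,a=blob(h,near[c],15);O[c]=m.astype(np.float32);print(c,k,a)
def ax(p): return np.array([-np.sin(p[3])*np.cos(p[2]),-np.sin(p[3])*np.sin(p[2]),np.cos(p[3])])
def cost(p):
    p=np.r_[p,np.radians(20)][:4]
    return sum(np.abs(cyl(c,np.array([p[0],p[1],.1]),ax(p),.014,.075)-O[c]).sum()/O[c].sum() for c in I)
best=[]
for y0 in np.arange(0,6.28,.5):
    r=minimize(cost,[.54,-.285,y0],method="Nelder-Mead",options=dict(initial_simplex=np.array([.54,-.285,y0])+np.array([[0,0,0],[.01,0,0],[0,.01,0],[0,0,.3]])))
    best.append((round(r.fun,3),r.x.round(4).tolist()))
best.sort();print(best[:4])
x=np.r_[best[0][1],np.radians(20)]
r=minimize(cost,x,method="Nelder-Mead",options=dict(initial_simplex=x+np.r_[np.zeros((1,4)),np.diag([.01,.01,.3,.1])]));print("free lean",r.fun,r.x)
y=best[0][1][2];p=np.r_[best[0][1],np.radians(20)]
print("grip",np.array([p[0],p[1],.1])+ax(p)*.038)
# foot outline check
F=np.array([[-.045,-.039,.01],[.075,-.039,.01],[.075,.039,.01],[-.045,.039,.01]])
Rz=R.from_euler("z",y).as_matrix()
a=[]
for c,(u,v) in {"top":(365,185),"side":(325,295)}.items():
    b=cv2.resize(im[c][v:v+100,u:u+110],None,fx=3.6,fy=3.6,interpolation=cv2.INTER_CUBIC)
    q=((proj(c,F@Rz.T+[p[0],p[1],0])-[u,v])*3.6).round().astype(np.int32); cv2.polylines(b,[q],True,(0,255,0),1)
    for s in (0,.075): 
        t=((proj(c,np.array([p[0],p[1],.1])+ax(p)*s)[0]-[u,v])*3.6).astype(int); cv2.circle(b,tuple(map(int,t)),3,(0,255,255),-1)
    a.append(b)
cv2.imwrite("pics/crop2.png",np.hstack(a)[:,:,::-1])
s=readout.get_state();print("knob approach delta, TCP at (.555-.055,-.015,.2):",delta([.500,-.015,.2]))
E
```

```text
side [374.96619718 342.9943662 ] 355
top [426.89795918 238.78571429] 98
[(np.float64(1.255), [0.5404, -0.2978, 5.3209]), (np.float64(1.259), [0.5409, -0.2977, -0.9343]), (np.float64(1.261), [0.5406, -0.298, -0.9463]), (np.float64(1.261), [0.5407, -0.2982, -0.965])]
free lean 1.1826045513153076 [ 0.53974709 -0.29504718  5.35960739  0.29967379]
grip [ 0.53297045 -0.28713615  0.13570832]
knob approach delta, TCP at (.555-.055,-.015,.2): [-0.48330849 -0.44606931  0.05627184]
```

View pics/crop2.png

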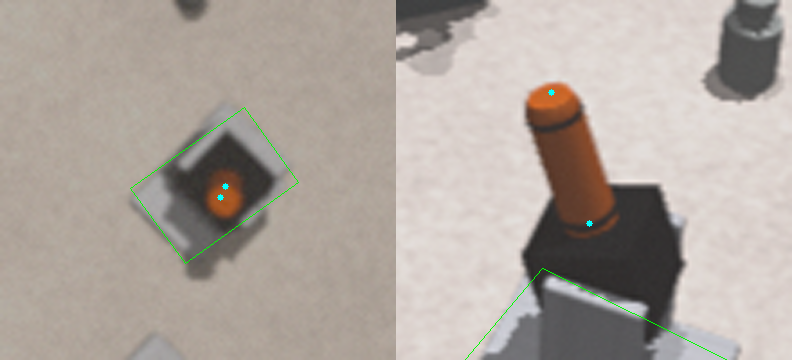

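The overlay was fitted to a mask cut off by the dark ring near the butt; I'll refit that after the lever. Now closing the fingers, turning square, and moving towards the front of the knob.

Careful with the scale: shifts go in shares of 62.5 mm and turns go in shares of 2 rad. That gives: -0.047 m is -0.752, -0.028 m is -0.448, -0.1455 rad / 2 = -0.0728.

```bash
echo '{"deltas": [[0,0,0,-0.0728,0],[0,0,0,-0.0728,0],[-0.448,-0.752,0,0,0],[-0.448,-0.752,0,0,0],[-0.448,-0.752,0,0,0]]}' > m.json && python3 -m pendant m.json && echo '{"deltas": [[-0.448,-0.752,0,0,0],[-0.448,-0.752,0,0,0],[-0.448,-0.752,0,0,0],[-0.448,-0.752,0,0,0],[-0.448,-0.752,0,0,0]]}' > m.json && python3 -m pendant m.json && echo '{"deltas": [[-0.448,-0.752,0,0,0],[-0.448,-0.752,0,0,0],[-0.448,-0.752,0,0,0],[-0.448,-0.752,0,0,0],[0,0,0,0,0]]}' > m.json && python3 -m pendant m.json
python3 - <<'E'
from h import *
s=readout.get_state();print(s["tool_pos"],R.from_quat(s["tcp_rot"]).as_matrix().round(3).tolist(),s["gripper_width"],robot.tips_ahead,s["wrist_force"])
print(delta([.505,-.015,.168]))
im={c:cv2.imread(f"pics/{c}0.png")[:,:,::-1].copy() for c in I}
near={"side":(374,337),"top":(428,238)};O={}
for c in I:
    h=hsv(im[c],(0,130,40),(20,255,255))|hsv(im[c],(174,130,40),(180,255,255))
    w=np.zeros_like(h);u,v=near[c];w[v-25:v+25,u-22:u+22]=1;h=h*w
    h=cv2.morphologyEx(h,cv2.MORPH_CLOSE,np.ones((5,5)));m,k,a=blob(h,near[c],15)
    hull=cv2.convexHull(np.argwhere(m)[:,::-1].astype(np.int32));f=np.zeros((480,640),np.uint8);cv2.fillConvexPoly(f,hull,1);O[c]=f.astype(np.float32);print(c,k,a,f.sum())
def ax(p): return np.array([-np.sin(p[3])*np.cos(p[2]),-np.sin(p[3])*np.sin(p[2]),np.cos(p[3])])
def cost(p):
    p=np.r_[p,np.radians(20)][:4]
    return sum(np.abs(cyl(c,np.array([p[0],p[1],.1]),ax(p),.014,.075)-O[c]).sum()/O[c].sum() for c in I)
best=[]
for y0 in np.arange(0,6.28,.5):
    r=minimize(cost,[.54,-.285,y0],method="Nelder-Mead",options=dict(initial_simplex=np.array([.54,-.285,y0])+np.array([[0,0,0],[.01,0,0],[0,.01,0],[0,0,.3]])))
    best.append((round(r.fun,3),r.x.round(4).tolist()))
best.sort();print(best[:3])
x=np.r_[best[0][1],np.radians(20)]
r=minimize(cost,x,method="Nelder-Mead",options=dict(initial_simplex=x+np.r_[np.zeros((1,4)),np.diag([.01,.01,.3,.1])]));print("free lean",r.fun,r.x.round(4))
print("grip",np.array([x[0],x[1],.1])+ax(x)*.038)
E
```

```text
clock: 1.72
tool_pos: [0.2495, 0.4086, 0.2564]
tcp_rot: [-0.0, 1.0, 0.0, 0.0]
wrist_force: [0.7, 0.3, -0.1]
gripper_width: -0.002
finger_force: 0.0
clock: 2.35
tool_pos: [0.3897, 0.1734, 0.2566]
tcp_rot: [-0.0, 1.0, 0.0, 0.001]
wrist_force: [0.9, 0.9, -0.5]
gripper_width: 0.004
finger_force: 0.0
clock: 2.98
tool_pos: [0.5027, -0.0161, 0.2561]
tcp_rot: [0.002, 1.0, -0.0, 0.001]
wrist_force: [-0.6, -0.1, -0.1]
gripper_width: 0.003
finger_force: 0.0
[ 0.50274465 -0.01607478  0.25607992] [[-1.0, 0.005, 0.001], [0.005, 1.0, -0.001], [-0.001, -0.001, -1.0]] 0.0032510073280187495 0.025 [-0.62705849 -0.09050337 -0.10303945]
[-0.00215146  0.00114242  0.08808167]
side [373.37254902 338.63458111] 561 610
top [426.91 238.72] 100 106
[(np.float64(0.341), [0.5405, -0.2985, -0.948]), (np.float64(0.341), [0.5405, -0.2985, 5.3356]), (np.float64(0.342), [0.5399, -0.2984, 5.2989])]
free lean 0.3215762972831726 [ 0.5402 -0.2972 -0.9373  0.33  ]
grip [ 0.53291887 -0.28794337  0.13570832]
```

Converted, 0.044 m is 0.704, -0.025 m is -0.4.

```bash
echo '{"deltas": [[0,0,0.704,0,0],[0,0,0.704,0,0],[-0.4,0,0,0,0],[-0.32,0,0,0,0],[0,0,0,0,0]]}' > m.json && python3 -m pendant m.json && python3 - <<'E'
from h import *
im=viewer.capture("side");m,k,a=blob(hsv(im,(105,120,40),(130,255,255)),(328,251),20);print(k,a)
cv2.imwrite("pics/c3.png",cv2.resize(im[180:330,250:450],None,fx=3,fy=3)[:,:,::-1])
E
```

```text
clock: 3.6
tool_pos: [0.5449, -0.0119, 0.1674]
tcp_rot: [-0.001, 1.0, 0.0, -0.002]
wrist_force: [-3.4, -0.0, -2.1]
gripper_width: 0.002
finger_force: 1.5
[336.05 247.13] 100
```

View pics/c3.png

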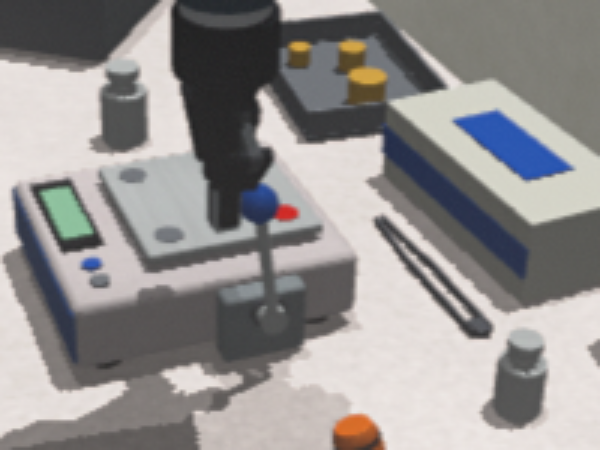

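The closed fingers sit behind the blue ball and have started moving it. Pushing on.

Converted, -0.02 m is -0.32, -0.01 m is -0.16.

```bash
echo '{"deltas": [[-0.32,-0.048,0,0,0],[-0.32,0,0,0,0],[-0.16,0,0,0,0],[0,0,0,0,0]]}' > m.json && python3 -m pendant m.json && echo '{"deltas": [[-0.096,0,0,0,0],[0,0,0,0,0]]}' > m.json && python3 -m pendant m.json && echo '{"deltas": [[-0.064,0,0,0,0],[0,0,0,0,0]]}' > m.json && python3 -m pendant m.json
```

```text
clock: 4.15
tool_pos: [0.5933, -0.0152, 0.1671]
tcp_rot: [-0.0, 1.0, 0.0, -0.003]
wrist_force: [-5.6, 0.6, -1.4]
gripper_width: 0.003
finger_force: 3.1
clock: 4.4
tool_pos: [0.5979, -0.0152, 0.1664]
tcp_rot: [-0.0, 1.0, 0.001, -0.004]
wrist_force: [-7.9, 0.3, -4.1]
gripper_width: 0.002
finger_force: 3.5
clock: 4.65
tool_pos: [0.6013, -0.0151, 0.166]
tcp_rot: [-0.0, 1.0, 0.001, -0.005]
wrist_force: [-7.3, 1.0, -4.6]
gripper_width: -0.003
finger_force: 3.8
```

Converted, -0.003 m is -0.048.

```bash
echo '{"deltas": [[-0.048,0,0,0,0],[0,0,0,0,0]]}' > m.json && python3 -m pendant m.json && echo '{"deltas": [[-0.048,0,0,0,0],[0,0,0,0,0]]}' > m.json && python3 -m pendant m.json; python3 -c "
from h import *
im=viewer.capture('side');m,k,a=blob(hsv(im,(105,120,40),(130,255,255)),(358,240),25);print(k,a)
for t in (.5,.6,.64,.7): print(t,proj('side',[.587+.11*np.sin(t-.3),-.016,.05+.11*np.cos(t-.3)]))"
```

```text
clock: 4.9
tool_pos: [0.6028, -0.0151, 0.1658]
tcp_rot: [-0.0, 1.0, 0.001, -0.006]
wrist_force: [-11.0, 0.6, -2.0]
gripper_width: 0.0
finger_force: 5.5
clock: 5.15
tool_pos: [0.6033, -0.0151, 0.1656]
tcp_rot: [-0.0, 1.0, 0.0, -0.009]
wrist_force: [-17.4, 0.7, 1.3]
gripper_width: -0.001
finger_force: 8.8
[360.34444444 245.16666667] 90
0.5 [[351.90328618 244.90942859]]
0.6 [[356.24352564 245.09577877]]
0.64 [[357.9293594  245.28969939]]
0.7 [[360.39526995 245.7063652 ]]
```

The force jumped to 17 N and the knob pixel matches 0.70 rad, so the lever is at its stop. Backing off to let it return.

Converted, 0.03 m is 0.48.

```bash
echo '{"deltas": [[0.48,0,0,0,0],[0.48,0,0,0,0],[0.48,0,0,0,0],[0.48,0,0,0,0],[0,0,0,0,0]]}' > m.json && python3 -m pendant m.json && echo '{"deltas": [[0,0,0,0,0],[0,0,0,0,0],[0,0,0,0,0],[0,0,0,0,0]]}' > m.json && python3 -m pendant m.json && python3 - <<'E'
from h import *
im=viewer.capture('side');m,k,a=blob(hsv(im,(105,120,40),(130,255,255)),(328,249),12);print(k,a,"rest was 328.3 248.9")
print(delta([.50,-.25,.30]))
E
```

```text
clock: 5.82
tool_pos: [0.4901, -0.0156, 0.1688]
tcp_rot: [-0.0, 1.0, 0.0, 0.0]
wrist_force: [0.4, -0.2, -0.3]
gripper_width: -0.002
finger_force: 0.0
clock: 6.32
tool_pos: [0.4924, -0.0161, 0.1682]
tcp_rot: [-0.0, 1.0, 0.0, 0.0]
wrist_force: [-0.0, 0.4, -0.3]
gripper_width: 0.004
finger_force: 0.0
[328.30681818 249.09090909] 88 rest was 328.3 248.9
[-0.00766201 -0.23392171 -0.13184862]
```

Lever back at rest. Rising, then going above the probe with the gripper opening.

Converted, -0.06 m is -0.96, -0.05 m is -0.8.

```bash
echo '{"deltas": [[0,0,-0.96,0,0],[0,0,-0.96,0,1],[0,-0.8,-0.192,0,1],[0,-0.96,0,0,1],[0,-0.96,0,0,1]]}' > m.json && python3 -m pendant m.json && echo '{"deltas": [[0,-0.96,0,0,1],[0,0,0,-0.09,1],[0,0,0,-0.09,1],[0,0,0,-0.09,1],[0,0,0,-0.09,1]]}' > m.json && python3 -m pendant m.json && echo '{"deltas": [[0,0,0,0,1]]}' > m.json && python3 -m pendant m.json && python3 - <<'E'
from h import *
s=readout.get_state();print(s["joint_pos"].round(2))
np.save("wst.npy",np.r_[s["tool_pos"],s["tcp_rot"]])
im=viewer.capture('wrist');cv2.imwrite("pics/w4.png",im[:,:,::-1])
i=viewer.camera_info("wrist");print({k:np.round(v,4).tolist() for k,v in i.items()})
print([(d["point"].__repr__(),d["p"]) for n in("probe_grip","stand") for d in viewer.find_in("wrist",n)[:2]])
E
```

```text
clock: 7.0
tool_pos: [0.4923, -0.1877, 0.3008]
tcp_rot: [-0.001, 1.0, -0.0, 0.001]
wrist_force: [0.9, -0.1, 0.1]
gripper_width: 0.847
finger_force: 0.0
clock: 7.62
tool_pos: [0.4921, -0.2462, 0.3001]
tcp_rot: [-0.355, 0.935, 0.0, -0.0]
wrist_force: [-0.0, -0.8, -0.1]
gripper_width: 0.993
finger_force: 0.0
clock: 7.75
tool_pos: [0.4921, -0.2461, 0.3001]
tcp_rot: [-0.351, 0.936, 0.0, -0.0]
wrist_force: [1.0, -0.4, 0.5]
gripper_width: 1.001
finger_force: 0.0
[-0.58  0.32  0.11  1.36  0.   -1.3 ]
{'fx': 371.6483, 'fy': 371.6483, 'cx': 319.7116, 'cy': 244.2394, 'tool_from_camera': [[-0.0005, -0.9636, -0.2674, 0.0677], [1.0, -0.0002, -0.0009, 0.0009], [0.0008, -0.2674, 0.9636, -0.1179], [0.0, 0.0, 0.0, 1.0]]}
[('[0.5241, -0.2838, 0.1662]', 0.96), ('[0.5531, 0.0269, 0.0701]', 0.55), ('[0.3473, -0.2428, 0.1108]', 0.7), ('[0.5296, -0.3018, 0.0794]', 0.57)]
```

View pics/w4.png

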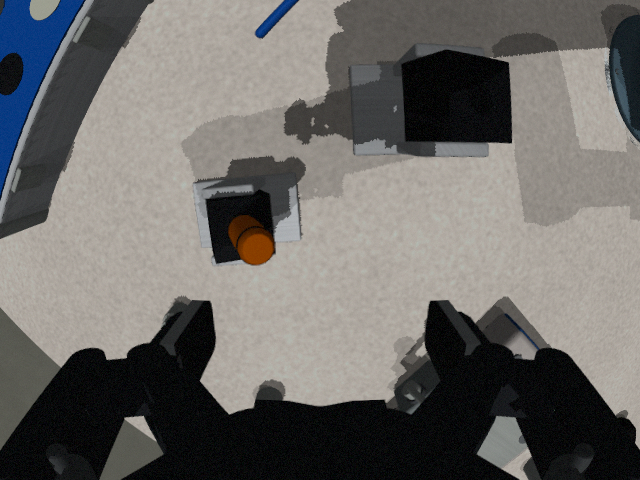

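The wrist view shows the probe butt at (255,246), its shoulder near (240,222), and the foot corners near (195,183), (298,173) and (300,240). Joint fit with this view:

```bash
cat >> h.py <<'E'
WI=viewer.camera_info("wrist")
def wpose(st): T=np.eye(4);T[:3,:3]=R.from_quat(st[3:]).as_matrix();T[:3,3]=st[:3];return T@WI["tool_from_camera"]
WP=[None]
_p=proj
def proj(c,P):
    if c!="wrist": return _p(c,P)
    T=WP[0];q=(np.atleast_2d(P)-T[:3,3])@T[:3,:3];rh=np.hypot(q[:,0],q[:,1]);r=WI["fx"]*np.arctan2(rh,q[:,2])/np.maximum(rh,1e-9)
    return np.c_[WI["cx"]+r*q[:,0],WI["cy"]+r*q[:,1]]
def wray(uv):
    d=(np.array(uv)-[WI["cx"],WI["cy"]])/WI["fx"];th=np.hypot(*d);return WP[0][:3,:3]@np.r_[d/th*np.sin(th),np.cos(th)]
def wplane(uv,z): d=wray(uv);o=WP[0][:3,3];return o+d*(z-o[2])/d[2]
E
python3 - <<'E'
from h import *
WP[0]=wpose(np.load("wst.npy"))
for z in (0,.01):
    C=[wplane(u,z) for u in ((195,183),(298,173),(300,240))];print(z,np.round(C,4).tolist(),np.linalg.norm(C[1]-C[0]),np.linalg.norm(C[2]-C[1]),"yaw of short->", np.arctan2(*(C[0]-C[1])[[1,0]]),np.arctan2(*(C[2]-C[1])[[1,0]]))
im={c:cv2.imread(f"pics/{f}.png")[:,:,::-1].copy() for c,f in dict(side="side0",top="top0",wrist="w4").items()}
near=dict(side=(374,337),top=(428,238),wrist=(250,240));O={}
for c in im:
    h=hsv(im[c],(0,130,25),(20,255,255))|hsv(im[c],(174,130,25),(180,255,255))
    w=np.zeros_like(h);u,v=near[c];w[v-35:v+35,u-35:u+35]=1;h=h*w
    h=cv2.morphologyEx(h,cv2.MORPH_CLOSE,np.ones((5,5)));m,k,a=blob(h,near[c],15)
    hull=cv2.convexHull(np.argwhere(m)[:,::-1].astype(np.int32));f=np.zeros((480,640),np.uint8);cv2.fillConvexPoly(f,hull,1);O[c]=f.astype(np.float32);print(c,k,a,f.sum())
def ax(p): return np.array([-np.sin(p[3])*np.cos(p[2]),-np.sin(p[3])*np.sin(p[2]),np.cos(p[3])])
def fit(cs,free,x0=[.540,-.297,-.85]):
    def cost(p):
        p=np.r_[p,np.radians(20)][:4]
        return sum(np.abs(cyl(c,np.array([p[0],p[1],.1]),ax(p),.014,.075)-O[c]).sum()/O[c].sum() for c in cs)
    x=np.r_[x0,[.349]*free];r=minimize(cost,x,method="Nelder-Mead",options=dict(initial_simplex=x+np.r_[np.zeros((1,len(x))),np.diag([.01,.01,.3,.1][:len(x)])]))
    print(cs,r.fun.round(3),r.x.round(4));return r.x
fit(["wrist"],0);fit(["wrist"],1);fit(["wrist","side"],1);x=fit(["wrist","side","top"],0)
p=np.r_[x,.349];print("grip",np.array([x[0],x[1],.1])+ax(p)*.038)
E
```

```text
0 [[0.568, -0.3725, 0.0], [0.4816, -0.2868, 0.0], [0.5393, -0.2345, 0.0]] 0.12170660933105577 0.0778771309208149 yaw of short-> -0.7814897013513497 0.7357625040338465
0.01 [[0.5649, -0.3705, 0.01], [0.4806, -0.2869, 0.01], [0.537, -0.2359, 0.01]] 0.11879470102753513 0.07601387086099488 yaw of short-> -0.7814897013513493 0.7357625040338459
side [373.37254902 338.63458111] 561 610
top [426.91 238.72] 100 106
wrist [250.56414868 239.41306954] 1668 1722
['wrist'] 0.05 [ 0.5428 -0.2935 -0.6382]
['wrist'] 0.032 [ 0.5419 -0.2928 -0.6341  0.3292]
['wrist', 'side'] 0.19 [ 0.5427 -0.293  -0.6223  0.3371]
['wrist', 'side', 'top'] 0.512 [ 0.5412 -0.2958 -0.7753]
grip [ 0.53194158 -0.2866783   0.13570918]
```

The foot gives a stand yaw of about -0.80 with its origin at (0.541, -0.292), which agrees with the wrist fit. I'll grip with the fingers closing in the plane of the lean, so the flat pads straighten the probe as it leaves the hole. Turning and moving over it.

Converted, -0.09 rad / 2 = -0.045.

```bash
echo '{"deltas": [[0,0,0,-0.045,1],[0,0,0,0,1]]}' > m.json && python3 -m pendant m.json && python3 -c "
from h import *
print(delta([.5317,-.2843,.141]), R.from_quat(readout.get_state()['tcp_rot']).as_matrix()[:2,1])"
```

```text
clock: 8.15
tool_pos: [0.492, -0.246, 0.3003]
tcp_rot: [-0.393, 0.92, 0.0, 0.0]
wrist_force: [-0.9, 0.1, 0.6]
gripper_width: 1.001
finger_force: 0.0
[ 0.00028773 -0.05513121  0.15926263] [-0.72289115  0.69096192]
```

Converted, 0.04 m is 0.64, 0.03 m is 0.48.

```bash
echo '{"deltas": [[0,-0.448,0.48,0,1],[0,-0.432,0.48,0,1],[0,0,0.64,0,1],[0,0,0.64,0,1],[0,0,0.304,0,1]]}' > m.json && python3 -m pendant m.json && echo '{"deltas": [[0,0,0,0,1]]}' > m.json && python3 -m pendant m.json && python3 - <<'E'
from h import *
print(delta([.5317,-.2843,.141]))
a=viewer.capture('wrist');b=viewer.capture('side')
cv2.imwrite("pics/c5.png",np.hstack([cv2.resize(a,(400,300)),cv2.resize(b[260:440,280:480],(400,360))[:300]])[:,:,::-1])
E
```

```text
clock: 8.78
tool_pos: [0.5305, -0.2831, 0.1384]
tcp_rot: [-0.393, 0.92, 0.002, -0.001]
wrist_force: [-0.7, -0.8, 0.7]
gripper_width: 1.003
finger_force: 0.0
clock: 8.9
tool_pos: [0.5306, -0.283, 0.1394]
tcp_rot: [-0.393, 0.919, 0.002, -0.001]
wrist_force: [0.3, 0.3, 0.4]
gripper_width: 0.997
finger_force: 0.0
[ 0.00013546 -0.00167826 -0.00162209]
```

View pics/c5.png

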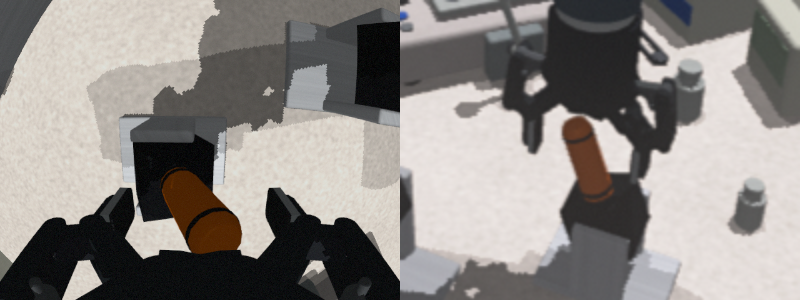

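The handle is centred between the open fingers and leans within the closing plane. Closing.

Converted, -0.002 m is -0.032, -0.001 m is -0.016.

```bash
echo '{"deltas": [[0,-0.016,-0.032,0,0.5],[0,0,0,0,0.4],[0,0,0,0,0.3],[0,0,0,0,0.2],[0,0,0,0,0.2]]}' > m.json && python3 -m pendant m.json && echo '{"deltas": [[0,0,0,0,0],[0,0,0,0,0],[0,0,0,0,0]]}' > m.json && python3 -m pendant m.json
```

```text
clock: 9.62
tool_pos: [0.5375, -0.2889, 0.1473]
tcp_rot: [-0.394, 0.919, -0.007, 0.003]
wrist_force: [4.9, -5.3, 4.6]
gripper_width: 0.379
finger_force: 55.7
clock: 10.0
tool_pos: [0.5375, -0.2889, 0.1473]
tcp_rot: [-0.394, 0.919, -0.007, 0.003]
wrist_force: [4.2, -4.9, 4.7]
gripper_width: 0.38
finger_force: 55.8
```

Converted, -0.01 m is -0.16, 0.004 m is 0.064.

```bash
echo '{"deltas": [[0,0.064,-0.16,0,0],[0,0.064,-0.16,0,0],[0,0,0,0,0]]}' > m.json && python3 -m pendant m.json && echo '{"deltas": [[0,0.064,-0.16,0,0],[0,0.064,-0.16,0,0],[0,0,0,0,0]]}' > m.json && python3 -m pendant m.json&& echo '{"deltas": [[0,0.048,-0.16,0,0],[0,0.048,-0.16,0,0],[0,0,0,0,0]]}' > m.json && python3 -m pendant m.json
```

```text
clock: 10.38
tool_pos: [0.5352, -0.2864, 0.1698]
tcp_rot: [-0.394, 0.919, -0.011, 0.006]
wrist_force: [10.5, -10.5, 7.4]
gripper_width: 0.348
finger_force: 55.5
clock: 10.75
tool_pos: [0.5289, -0.2806, 0.1893]
tcp_rot: [-0.394, 0.919, -0.011, 0.005]
wrist_force: [10.1, -10.5, 3.7]
gripper_width: 0.344
finger_force: 59.2
clock: 11.12
tool_pos: [0.5172, -0.2698, 0.2045]
tcp_rot: [-0.394, 0.919, -0.001, 0.001]
wrist_force: [0.1, 0.2, -1.3]
gripper_width: 0.308
finger_force: 62.7
```

Converted, -0.04 m is -0.64.

```bash
echo '{"deltas": [[0,0,-0.64,0,0],[0,0,-0.64,0,0],[0,0,0,0,0]]}' > m.json && python3 -m pendant m.json && python3 - <<'E'
from h import *
s=readout.get_state();print(s["tool_pos"],s["joint_pos"].round(2))
a=viewer.capture('wrist');b=viewer.capture('side')
cv2.imwrite("pics/c6.png",np.hstack([cv2.resize(a,(400,300)),cv2.resize(b[220:370,280:480],(400,300))])[:,:,::-1])
cv2.imwrite("pics/side6.png",b[:,:,::-1])
for c in("side","wrist"):
  for n in("probe_tip","probe_grip"): print(c,n,[(np.round(d["point"],3).tolist(),round(d["p"],2)) for d in viewer.find_in(c,n)[:2]])
E
```

```text
clock: 11.5
tool_pos: [0.5175, -0.2698, 0.2856]
tcp_rot: [-0.394, 0.919, -0.002, 0.001]
wrist_force: [-0.5, 0.6, -1.2]
gripper_width: 0.315
finger_force: 62.8
[ 0.51746376 -0.26984428  0.28564394] [-0.59  0.39  0.17  1.35  0.   -1.4 ]
side probe_tip [([0.739, -0.135, 0.041], 0.4)]
side probe_grip [([0.509, -0.274, 0.266], 0.86)]
wrist probe_tip []
wrist probe_grip [([0.507, -0.278, 0.306], 0.93)]
```

View pics/c6.png

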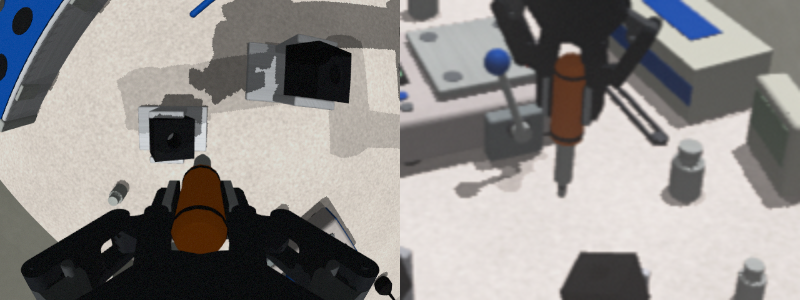

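Probe is out and close to upright. Fitting its axis and tip to the outlines in both views.

```bash
cat > fitp.py <<'E'
from h import *
import h
def fitprobe(tag,cs=("side","wrist"),side="side"):
    s=readout.get_state();st=np.r_[s["tool_pos"],s["tcp_rot"]];WP[0]=wpose(st);Rt=R.from_quat(st[3:]).as_matrix()
    D={}
    for c in cs:
        im=viewer.capture(c);cv2.imwrite(f"pics/{tag}_{c}.png",im[:,:,::-1])
        o=viewer.outline_of(c,"probe");m=o[0]["region"].astype(np.float32);print(c,o[0]["p"],m.sum(),np.argwhere(m).mean(0)[::-1].round(1))
        bg=(cv2.erode((cv2.cvtColor(im,cv2.COLOR_RGB2GRAY)>70).astype(np.uint8),np.ones((3,3)))).astype(np.float32)
        D[c]=(m,bg)
    def geo(p):
        shoulder=st[:3]+Rt@np.array([p[0],p[1],p[2]]);a=Rt@np.array([p[3],p[4],-1.]);return shoulder,a/np.linalg.norm(a)
    def model(c,p):
        b,a=geo(p);return np.maximum.reduce([cyl(c,b,a,.014,.075),cyl(c,b-a*.045,a,.008,.045),cyl(c,b-a*.065,a,.004,.02)])
    def cost(p): 
        t=0
        for c,(m,bg) in D.items():
            q=model(c,p);t+=(np.maximum(m-q,0).sum()+(np.maximum(q-m,0)*bg).sum())/m.sum()
        return t+20*(p[1]**2)*0
    best=None
    for z0 in (.03,.045):
        x=np.array([0,0,z0,0,0.]);
        for _ in range(3):
            r=minimize(cost,x,method="Nelder-Mead",options=dict(maxiter=300,initial_simplex=x+np.r_[np.zeros((1,5)),np.diag([.006,.006,.008,.1,.06])]));x=r.x
        if best is None or r.fun<best.fun: best=r
    b,a=geo(best.x);print("cost",best.fun.round(3),"p",best.x.round(4),"shoulder",b.round(4),"axis",a.round(3),"tilt",np.arccos(a[2]).round(3))
    print("tip",(b-.065*a).round(4),"tip in tool",(Rt.T@(b-.065*a-st[:3])).round(4));return best.x
if __name__=="__main__":
    import sys;t=sys.argv[1]
    fitprobe(t);fitprobe(t,("side",)) if len(sys.argv)>2 else 0
E
python3 fitp.py f1 x
```

```text
side 0.75 910.0 [362.3 279.1]
wrist 0.7 10238.0 [319.6 336.9]
cost 0.048 p [-0.0002  0.0014  0.0468  0.0507 -0.0226] shoulder [ 0.5148 -0.2677  0.2346] axis [-0.015 -0.054  0.998] tilt 0.057
tip [ 0.5158 -0.2641  0.1697] tip in tool [-0.0035  0.0028  0.1117]
side 0.82 888.0 [363.  277.9]
cost 0.029 p [ 0.0022  0.0002  0.0432  0.0816 -0.0314] shoulder [ 0.5146 -0.2707  0.2394] axis [-0.032 -0.081  0.996] tilt 0.088
tip [ 0.5167 -0.2654  0.1746] tip in tool [-0.0031  0.0023  0.1079]
```

```bash
python3 - <<'E'
from h import *
Rt=R.from_quat(readout.get_state()["tcp_rot"]).as_matrix()
print(delta(np.array([.6312,.075,.115])-Rt@[-.0033,.0026,.110]))
E
```

```text
[-0.32524777  0.15167163  0.05806719]
```

Careful with the scale: shifts go in shares of 62.5 mm and turns go in shares of 2 rad. That gives: -0.0465 m is -0.744, -0.03 m is -0.48.

```bash
echo '{"deltas": [[0,0,-0.48,0,0],[-0.744,0.3472,0,0,0],[-0.744,0.3472,0,0,0],[-0.744,0.3472,0,0,0],[-0.744,0.3472,0,0,0]]}' > m.json && python3 -m pendant m.json && echo '{"deltas": [[-0.744,0.3472,0,0,0],[-0.744,0.3472,0,0,0],[-0.744,0.3472,0,0,0],[0,0,0.72,0,0],[0,0,0,0,0]]}' > m.json && python3 -m pendant m.json && echo '{"deltas": [[0,0,0.32,0,0],[0,0,0,0,0]]}' > m.json && python3 -m pendant m.json && python3 fitp.py f2 x
```

```text
clock: 12.72
tool_pos: [0.5824, -0.0734, 0.3134]
tcp_rot: [-0.394, 0.919, -0.0, 0.0]
wrist_force: [0.8, -0.3, -0.8]
gripper_width: 0.306
finger_force: 62.8
clock: 13.35
tool_pos: [0.6275, 0.0717, 0.2634]
tcp_rot: [-0.395, 0.919, 0.002, -0.005]
wrist_force: [-1.3, -0.2, -1.5]
gripper_width: 0.31
finger_force: 62.8
clock: 13.6
tool_pos: [0.6308, 0.0702, 0.2489]
tcp_rot: [-0.394, 0.919, 0.0, -0.0]
wrist_force: [-0.5, -0.2, -1.5]
gripper_width: 0.311
finger_force: 62.8
side 0.78 453.0 [346.3 202.2]
wrist 0.57 10329.0 [319.6 337.1]
cost 0.052 p [-0.0008  0.0014  0.048   0.0405 -0.0197] shoulder [0.6304 0.0717 0.2009] axis [-0.013 -0.043  0.999] tilt 0.045
tip [0.6312 0.0745 0.1359] tip in tool [-0.0034  0.0026  0.1129]
side 0.94 428.0 [346.6 201.3]
cost 0.022 p [ 0.0058 -0.0007  0.042   0.1425 -0.0526] shoulder [0.6286 0.0659 0.2082] axis [-0.062 -0.138  0.988] tilt 0.152
tip [0.6326 0.0749 0.144 ] tip in tool [-0.0034  0.0026  0.1063]
```

Tip is centred over the red spot (0.6312, 0.0745) with a tilt of about 0.05 rad. Descending in steps and watching the force.

Converted, 0.02 m is 0.32.

```bash
echo '{"deltas": [[0,0,0.32,0,0],[0,0,0.32,0,0],[0,0,0,0,0],[0,0,0,0,0]]}' > m.json && python3 -m pendant m.json && for i in 1; do echo '{"deltas": [[0,0,0.08,0,0],[0,0,0,0,0]]}' > m.json && python3 -m pendant m.json; done; echo '{"deltas": [[0,0,0.048,0,0],[0,0,0,0,0]]}' > m.json && python3 -m pendant m.json; echo '{"deltas": [[0,0,0.048,0,0],[0,0,0,0,0]]}' > m.json && python3 -m pendant m.json
```

```text
clock: 14.4
tool_pos: [0.6314, 0.071, 0.2094]
tcp_rot: [-0.394, 0.919, -0.0, 0.001]
wrist_force: [-0.4, 0.6, -0.6]
gripper_width: 0.311
finger_force: 62.8
clock: 14.65
tool_pos: [0.6311, 0.0711, 0.2034]
tcp_rot: [-0.394, 0.919, -0.0, 0.0]
wrist_force: [0.7, -0.1, -1.7]
gripper_width: 0.312
finger_force: 62.9
clock: 14.9
tool_pos: [0.6308, 0.071, 0.2]
tcp_rot: [-0.394, 0.919, 0.0, -0.0]
wrist_force: [0.2, -0.5, -1.3]
gripper_width: 0.308
finger_force: 62.9
clock: 15.15
tool_pos: [0.6308, 0.071, 0.1969]
tcp_rot: [-0.394, 0.919, 0.0, -0.0]
wrist_force: [-0.6, 0.6, -1.1]
gripper_width: 0.309
finger_force: 62.9
```

Converted, 0.003 m is 0.048.

```bash
for i in 1; do echo '{"deltas": [[0,0,0.048,0,0],[0,0,0,0,0],[0,0,0,0,0]]}' > m.json && python3 -m pendant m.json; done; python3 fitp.py f3; python3 - <<'E'
from h import *
im=cv2.imread("pics/f3_side.png");cv2.imwrite("pics/c7.png",cv2.resize(im[170:280,290:400],(600,600),interpolation=cv2.INTER_CUBIC))
E
```

```text
clock: 15.52
tool_pos: [0.6312, 0.071, 0.1946]
tcp_rot: [-0.394, 0.919, -0.0, 0.0]
wrist_force: [0.1, -0.9, 0.2]
gripper_width: 0.31
finger_force: 63.0
side 0.93 422.0 [345.5 222.2]
wrist 0.85 10458.0 [319.8 336.7]
cost 0.051 p [-0.      0.0013  0.0465  0.0389 -0.0192] shoulder [0.6302 0.072  0.148 ] axis [-0.013 -0.042  0.999] tilt 0.044
tip [0.6311 0.0747 0.0831] tip in tool [-0.0025  0.0026  0.1114]
```

View pics/c7.png

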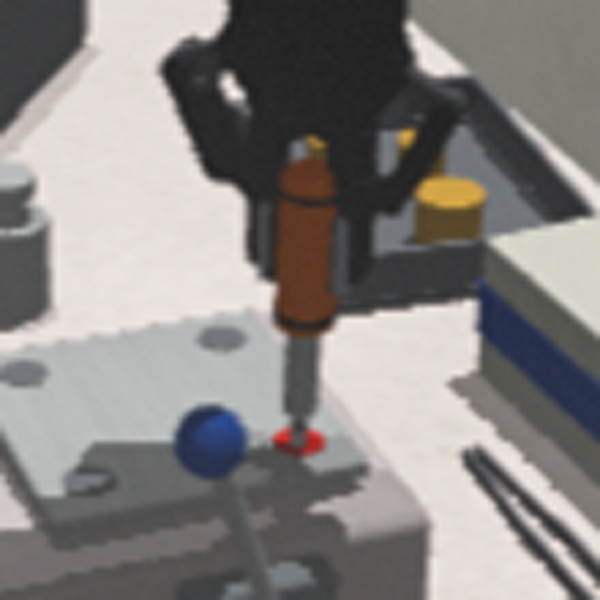

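The tip has just landed at the centre of the red spot at (298,440) in the crop. Now pressing in about 6 to 7 mm.

Converted, 0.003 m is 0.048.

```bash
echo '{"deltas": [[0,0,0.048,0,0],[0,0,0,0,0],[0,0,0,0,0]]}' > m.json && python3 -m pendant m.json; echo '{"deltas": [[0,0,0.032,0,0],[0,0,0,0,0],[0,0,0,0,0]]}' > m.json && python3 -m pendant m.json; echo '{"deltas": [[0,0,0.032,0,0],[0,0,0,0,0],[0,0,0,0,0]]}' > m.json && python3 -m pendant m.json; echo '{"deltas": [[0,0,0,0,0]]}' > m.json && python3 -m pendant m.json; echo '{"deltas": [[0,0,0,0,0]]}' > m.json && python3 -m pendant m.json;python3 fitp.py f4
```

```text
clock: 16.1
tool_pos: [0.6311, 0.0711, 0.1915]
tcp_rot: [-0.394, 0.919, -0.0, 0.0]
wrist_force: [0.3, -0.9, 1.5]
gripper_width: 0.312
finger_force: 63.1
clock: 16.48
tool_pos: [0.6311, 0.0711, 0.1895]
tcp_rot: [-0.394, 0.919, -0.0, 0.0]
wrist_force: [-0.5, 1.2, 3.0]
gripper_width: 0.311
finger_force: 63.2
clock: 16.85
tool_pos: [0.6311, 0.0711, 0.1875]
tcp_rot: [-0.394, 0.919, 0.0, 0.0]
wrist_force: [-0.4, 1.4, 3.0]
gripper_width: 0.313
finger_force: 63.4
clock: 16.98
tool_pos: [0.6311, 0.0711, 0.1874]
tcp_rot: [-0.394, 0.919, 0.0, 0.0]
wrist_force: [0.7, 0.7, 3.4]
gripper_width: 0.312
finger_force: 63.4
clock: 17.1
tool_pos: [0.6311, 0.0711, 0.1874]
tcp_rot: [-0.394, 0.919, 0.0, 0.0]
wrist_force: [0.0, -0.1, 3.9]
gripper_width: 0.306
finger_force: 63.4
side 0.6 402.0 [345.3 223.8]
wrist 0.66 10422.0 [319.7 337.1]
cost 0.047 p [ 0.0001  0.0014  0.0456  0.067  -0.0162] shoulder [0.63   0.072  0.1418] axis [-0.035 -0.06   0.998] tilt 0.069
tip [0.6323 0.0759 0.0769] tip in tool [-0.0043  0.0024  0.1105]
```

The pan carries about 4.8 N with the tip about 7 to 8 mm in. Holding, then handing in.

```bash
echo '{"deltas": [[0,0,0,0,0],[0,0,0,0,0],[0,0,0,0,0],[0,0,0,0,0],[0,0,0,0,0]]}' > m.json && python3 -m pendant m.json && python3 -c "
from bench import robot
print(robot.close_job())"
```

```text
clock: 17.92
tool_pos: [0.631, 0.0711, 0.1873]
tcp_rot: [-0.394, 0.919, 0.0, 0.0]
wrist_force: [0.1, 0.4, 4.3]
gripper_width: 0.31
finger_force: 63.4
the job is handed in; nothing more can be done
None
```

I handed the job in at 17.9 s: the lever went to its stop and sprang back, and the probe is held on the red spot, about 0.04–0.07 rad off vertical, tip about 7–8 mm in at about 5 N; the hand-in call returned no verdict.

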